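Hold a Doppler probe on the wrist of a training arm

ROBOT

A 6-joint arm with a two-finger parallel gripper is mounted at the origin on the work surface. World frame = base frame: x ahead of the robot, y to its left, z up, the work surface at z = 0. Lengths are in m, angles in rad, forces in N, time in s.
With the tool pointing down it reaches from about 0.35 to 0.975 m from the base axis. Payload 4.9 kg.
Tool frame: the origin (TCP) lies on the centre line of the jaws, within the pads' length; the fingertips stand ctrl.tcp_to_tips ahead of it and the grasp point (between the pads) lies 3 mm ahead of it (ctrl.tcp_to_tips is the distance from the TCP to the fingertips, in m); z points along the fingers, y is the direction in which the jaws open and shut (so a half turn about z gives the same grasp; the last joint's range is limited). The gripper opens to 85 mm and grips with 20 to 120 N. Pads are 22 mm wide; open, the fingers measure 114 mm over their backs; the gripper's body (76 mm by 85 mm) begins 54 mm behind the grasp point. The pads swing forward as they close: fully open they stand 13 mm farther back than shut.
Start: joints at [-1.257, 0.053, 1.613, -0, 1.476, -0.119], TCP at [0.262, -0.567, 0.253] pointing down, gripper open.
Joint ranges: [-3.01, 3.01], [-1.01, 2.22], [0.06, 2.58], [-1.02, 4.17], [0.09, 2.62], [-3.14, 3.14]. Speed limits (rad/s): [2.57, 2.57, 3.14, 3.14, 3.14, 3.14].

INTERFACE

Orientations are given as a rotation vector (axis times angle).
In Python, from station import ctrl, vision gives the robot as it stands.
- The arm moves only by the tool jog_arm, never from a script. Its argument "deltas" is a list of rows, each a list of 7 numbers: the turn, a rotation vector about the tool's x, y, z in rad, then the shift along the tool's x, y, z in cm, then the opening, from 0 (shut) to 1 (fully open). A call has 1 to 12 rows; each row shifts and turns the commanded pose from where the row before left it, along the tool's axes as they then stand; what a row does not reach is not made up. A row lasts 1/12 s, in which the tool goes at most 41.7 mm and 7.16 degrees, less where a joint would pass 70% of its speed; a pose out of reach is approached as far as the arm can. A call with a gripper value outside its range is refused whole. The fingers move at their own pace and stop on an object; "grip_force" is the grip in N (left out, the last holds). Time passes only in rows, so rows that do not move let the fingers close. It gives the time, the measured TCP pose, the force and the opening at its end, in the units of the state.
- ctrl.get_obs(): the state, without advancing time (a new reading comes with each control period).
- vision.get_image(name): name is "side" or "top"; returns (picture, depth): 400x640x3 uint8, red, green, blue; 400x640 float32, m along the optical axis (not along the pixel's ray), 0 where there is no reading.
- vision.calibration(name): a dict with "fx", "fy", "cx", "cy" (pixels), "dist" ([k1, k2, p1, p2, k3] as OpenCV has them; the pictures are not rectified), "rvec" (rotation vector, rad) and "tvec" (3), from world to camera coordinates, as OpenCV has them. Camera axes: x right, y down, z forward; pixel columns grow to the right and rows downward; lengths in m; the calibration is good to about 2 mm. A picture is of the moment at which its call begins. calibration takes no time and is no camera call.
- ctrl.finish_job(): hands the job in, once; it reports no verdict.
The state is a dict: "t": time; "q": joint angles; "dq": joint speeds; "effort": joint torques, N m; "tool_pos": TCP position; "tool_rot": TCP orientation; "contact_force": force on the tool from outside, world axes, zero at the start; "wrist_torque": the same for the moment, N m; "opening": finger opening in m.
Only numpy, scipy, OpenCV 4.12 (cv2) and the standard library are available. Lean on these libraries where they do the work, as an engineer would, in place of code of your own. Each camera call takes 0.05 s, during which the arm holds its last target. There are 200 camera calls.

TASK

Take the slim pencil-shaped Doppler probe out of the instrument stand and rest its tip inside the ring printed on the wrist of the training arm, leaning back towards the hand in line with the forearm, at about 55 degrees to the skin, so that it looks up the arm towards the elbow. Press only lightly, so that the soft wrist insert gives a few millimetres but is not pressed fully home, and finish while still holding the probe steady there. Leave the other instruments and everything else on the desk where they are.

Things in the scene. Friction and masses are not known exactly. Their poses are not given: they have to be found in the camera images.
- probe: pencil Doppler probe: plain white rod 150 mm long, grey tail, 60 to 120 g, upright within 6 degrees, tip down, in one of the stand's wells; the only instrument with no head. Origin at the end of the tip, z axis from tip to tail. Rounded tip 10 mm wide for 10 mm, widening up to 26 mm from the end to the 22 mm barrel, straight to 144 mm. Upper 85 mm stand free: grip 100 to 120 mm from the tip
- probe_tail (a point): centre of the probe's tail end, 150 mm from the tip
- stand: grey instrument stand fixed to the desk, left or right of the training arm: block 64 x 216 x 70 mm (x, y, z) on a rubber foot 80 x 232 x 4 mm, three upright square wells 25 mm wide in a row along its y axis, at y = -75, 0 and +75 mm, their floors 6 mm above the desk. Origin under its centre; z up
- trainer: skin-toned training arm, palm up on a white board 420 x 110 x 12 mm, fixed to the desk, hand towards the robot. Origin on the desk under the marked spot; x axis along the forearm from hand to elbow (finger tips at x = -225 mm, elbow end at +260 mm), z up. The flat open hand is everywhere lower than 65 mm, the thumb on its +y side; the forearm rises to about 100 mm at x = +200 mm
- insert: soft pulse insert at the wrist, a slightly lighter oblong 64 x 44 mm (along and across the arm), its flat level top 66 mm above the desk. Origin and axes as trainer when not pressed. It yields straight down on a spring: starts to give at about 0.5 N, then 0.6 N per mm, to a stop 8 mm down at about 5.3 N
- spot (a point): centre of the marked spot, a thin dark printed ring 16 mm across in the middle of the insert's top, 66 mm above the desk; axes as trainer; it sinks with the insert
- torch: hand torch 134 mm long in another well of the stand, with a 34 mm wide head at the top. Origin at its lower end. To be left alone
- otoscope: pocket otoscope in another well of the stand: dark 22 mm handle, at the top (up to 139 mm from its lower end) a round steel head with a cone that sticks out 36 mm to one side. Origin at its lower end. To be left alone
- gel: white bottle 48 mm wide, 150 mm tall, standing upright. Origin under its centre. To be left alone
- tape: roll of white tape lying flat, 68 mm across, 19 mm high. Origin under its centre. To be left alone
- marker: marker pen lying down, 130 mm long, 19 mm thick. Origin under its middle. To be left alone
- oximeter: finger-clip pulse oximeter, 60 x 34 x 32 mm. Origin under its centre. To be left alone
- mouse: computer mouse, 105 x 62 x 32 mm. Origin under its centre. To be left alone

How it is judged:
On the way, in this order (a step that is already met when the one before it is completed fails the run):
1. the probe is lifted clear out of the stand in the gripper (z of probe in the frame of stand above 0.08 m and contact force between probe and the fingers above 2 N), for 0.1 s.
2. the probe is held on the spot at its attitude, pressed lightly, for a second (horizontal distance between probe and spot below 0.008 m and contact force between probe and insert between 1 and 5.5 N and angle between probe's own z axis and vertical between 0.436 and 0.785 rad and x of probe_tail in the frame of spot below -0.045 m and y of probe_tail in the frame of spot between -0.03 and 0.03 m and contact force between probe and the fingers above 2 N and height (world z) of probe_tail above 0.12 m and linear speed of probe below 0.02 m/s), for 1 s.
At the end, for the whole second after the job is handed in: The gripper still holds the probe, at rest: tip within 8 mm of the ring's centre seen from above, 1 to 5.5 N on the insert, 45 to 65 degrees to the level skin, tail at least 45 mm to the hand side of the ring, at least 120 mm above the desk and within 30 mm of the forearm's line (all of step 2); the arm keeps its last pose, push and grip.
It fails at once if the training arm is pressed with more than 12 N by the probe (contact force between probe and trainer above 12 N).
It fails at once if another instrument or a bystander is moved by more than 30 mm (distance of any of torch, otoscope, gel, tape, marker, oximeter, mouse from where it was at the start of the episode above 0.03 m).
It also fails if it takes over 51 s, if anything falls off the work surface, if the arm or the gripper's body presses on something with over 40 N, if the wrist force passes 120 N, or if a joint passes its speed limit or range.

## Working session

There is one attempt and no reset: what is moved stays moved. The work goes in short steps, Python scripts to look and compute and a tool call to move; the robot and the scene stay as the last step left them, time stands still between calls to the robot, and variables do not carry over. Pictures are saved under pics/ and viewed, about 8 in all and at most 12, crops included, and the job is handed in when it is done.

Besides the shell and the picture viewer there is one more tool, called after "Call:" by a JSON object that holds its "op" and its "data". jog_arm: Moves the arm, as the interface text tells. Its arguments: {"type":"object","properties":{"deltas":{"type":"array"},"grip_force":{"type":"number"}},"required":["deltas"]}

```bash
mkdir -p pics; cat > h.py <<'E'
from station import ctrl, vision
import numpy as np, cv2
from scipy.spatial.transform import Rotation as R
def cal(n):
    c=vision.calibration(n);K=np.array([[c['fx'],0,c['cx']],[0,c['fy'],c['cy']],[0,0,1.]])
    Rm=cv2.Rodrigues(np.array(c['rvec'],float))[0];return K,np.array(c['dist'],float),Rm,np.array(c['tvec'],float).ravel()
def ray(n,px):
    K,d,Rm,t=cal(n);p=cv2.undistortPoints(np.array(px,float).reshape(-1,1,2),K,d).reshape(-1,2)
    return -Rm.T@t,np.c_[p,np.ones(len(p))]@Rm
def onz(n,px,z):
    o,D=ray(n,px);return o+D*((z-o[2])/D[:,2])[:,None]
def cloud(n,depth):
    v,u=np.mgrid[:400,:640];o,D=ray(n,np.c_[u.ravel(),v.ravel()])
    return (o+D*depth.ravel()[:,None]).reshape(400,640,3)
def proj(n,P):
    K,d,Rm,t=cal(n);return cv2.projectPoints(np.array(P,float).reshape(-1,1,3),Rm,t,K,d)[0].reshape(-1,2)
def two(p,q):
    a,D=ray('top',[p]);b,E=ray('side',[q]);D=D[0];E=E[0]
    s=np.linalg.lstsq(np.c_[D,-E],b-a,rcond=None)[0];x=a+s[0]*D;y=b+s[1]*E
    return (x+y)/2,np.linalg.norm(x-y)
def shot(n):
    im,dp=vision.get_image(n);np.savez(''+n,im=im,dp=dp);return im,dp
def save(name,im): cv2.imwrite('pics/'+name+'.png',im[...,::-1])
E
python3 - <<'E'
from h import *
for n in('top','side'):
    im,d=shot(n);save(n+'0',im);K,_,Rm,t=cal(n);print(n,-Rm.T@t,Rm[2],K[0,0])
print(ctrl.get_obs(),ctrl.tcp_to_tips)
E
```

```text
top [0.34206681 0.02890277 1.05308857] [ 0.14398733  0.025265   -0.98925696] 366.8384877008244
side [ 0.39613023 -0.96273358  0.69928774] [ 0.10139391  0.85859821 -0.50252203] 389.6787178201432
{'t': 0.1, 'q': array([-1.25697709e+00,  5.33662236e-02,  1.61411624e+00,  1.04414642e-05,
        1.47604209e+00, -1.18987704e-01]), 'dq': array([ 2.19157860e-04,  1.37214772e-05, -2.85484463e-03, -1.33102386e-03,
       -1.19175933e-03, -6.01422808e-05]), 'effort': array([ 2.55164068e-04, -3.94906175e+01, -3.71363604e+01, -1.45647259e-04,
        3.89183508e-03, -9.43529756e-06]), 'tool_pos': array([ 0.26198732, -0.56687145,  0.25216336]), 'tool_rot': array([-3.06643960e+00, -6.74143077e-01,  2.78733498e-04]), 'contact_force': array([-0.75419465,  0.62131156,  0.37100022]), 'wrist_torque': array([-0.06304479,  0.02050782,  0.05464405]), 'opening': 0.08543390179149699} 0.022
```

View pics/top0.png

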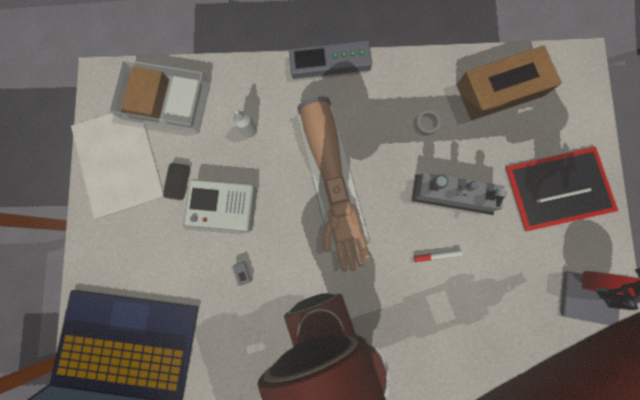

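View pics/side0.png

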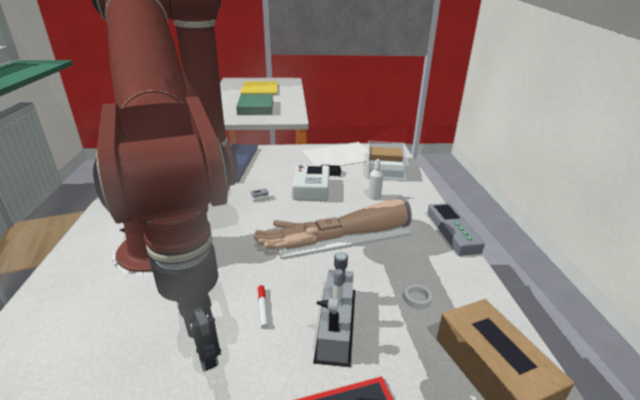

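The top view shows the stand at about (458,192), the wrist ring at about (337,190) and the robot at the bottom. The side view shows the stand at about (337,310) and the wrist at about (328,224). Next I'll zoom in on the stand and wrist.

```bash
python3 - <<'E'
from h import *
T=np.load('top.npz');S=np.load('side.npz')
f=lambda im,r0,r1,c0,c1,k:cv2.resize(im[r0:r1,c0:c1],None,fx=k,fy=k,interpolation=cv2.INTER_CUBIC)
a=f(T['im'],160,220,405,515,4)   # 440x240
b=f(T['im'],165,215,310,370,5)   # 300x250
c=f(S['im'],245,365,300,370,4.5)   # 315x540
d=f(S['im'],205,245,290,370,5)   # 400x200
o=np.zeros((560,800,3),np.uint8)
for im,y,x in((a,0,0),(b,250,0),(c,0,450)): 
    im=im[:560-y,:800-x]; o[y:y+im.shape[0],x:x+im.shape[1]]=im
save('crop1',o)
P=cloud('top',T['dp'])
z=P[...,2]
def comp(m,name):
    n,l,s,ce=cv2.connectedComponentsWithStats(m.astype(np.uint8))
    for i in range(1,n):
        if s[i,4]>8: print(name,s[i],ce[i].round(1),P[l==i].mean(0).round(3))
win=np.zeros((400,640),bool);win[150:225,405:515]=1
comp(win&(z>.09),'hi')
comp(win&(z>.055)&(z<.09),'block')
m=win&(z>.06)&(z<.08);pts=P[m][:,:2].astype(np.float32);print(cv2.minAreaRect(pts),z[m].mean())
g=T['im'].astype(int).sum(2)
w=np.zeros_like(win);w[182:198,328:346]=1
print(g[182:198,328:346])
print('wrist z',z[182:200:3,334:340:2].round(4))
# forearm line
m=np.zeros_like(win);m[95:275,295:375]=1;m&=(z>.045)
for r in range(105,260,12):
    c=np.where(m[r])[0]
    if len(c):print(r,c.min(),c.max(),P[r,c[len(c)//2]].round(3))
E
```

```text
hi [431 175  18  15 196] [439.7 181.8] [ 0.505 -0.241  0.151]
hi [461 181  17  12 135] [469.4 186.8] [ 0.49  -0.312  0.15 ]
hi [490 188  17  19 192] [498.3 195.5] [ 0.47  -0.388  0.132]
block [ 418  173   86   37 1539] [459.3 191.7] [ 0.491 -0.315  0.07 ]
((0.4949939250946045, -0.3206385374069214), (0.218219593167305, 0.06504202634096146), 78.71553802490234) 0.07018755379030314
[[291 307 297 302 298 303 308 299 306 307 301 306 299 293 262 238 260 324]
 [288 292 309 310 299 301 306 312 302 300 298 300 300 304 274 241 254 311]
 [282 299 303 308 313 309 302 309 301 295 297 298 307 303 295 244 244 292]
 [283 294 298 306 304 301 299 298 293 284 294 304 301 308 288 256 249 284]
 [267 294 300 303 305 298 288 289 275 267 272 298 308 304 301 280 243 268]
 [259 292 308 295 300 286 272 265 262 241 257 280 297 300 291 289 248 239]
 [246 289 307 302 295 266 259 289 294 279 265 258 284 292 301 288 257 239]
 [243 288 293 309 288 270 272 290 305 290 278 261 281 297 296 289 268 239]
 [232 273 299 313 291 261 266 287 299 299 290 260 284 296 310 303 277 240]
 [214 253 292 304 295 271 257 275 291 280 26
[... 356 characters left out ...]
 308 307 307 308 308 309 310 305 308 308 308 303]
 [238 215 233 278 299 310 310 303 302 302 316 306 310 312 320 315 311 300]]
wrist z [[0.0651 0.0661 0.0685]
 [0.0682 0.0637 0.0675]
 [0.07   0.0651 0.0688]
 [0.0648 0.0648 0.0706]
 [0.0692 0.0664 0.0652]
 [0.0661 0.067  0.0668]]
105 298 329 [0.737 0.069 0.097]
117 301 353 [0.7   0.061 0.103]
129 303 335 [0.669 0.057 0.096]
141 307 374 [0.636 0.047 0.092]
153 312 339 [0.605 0.04  0.083]
165 317 340 [0.573 0.032 0.075]
177 322 363 [0.541 0.022 0.069]
189 325 346 [0.508 0.015 0.067]
201 329 349 [0.475 0.007 0.061]
213 328 356 [0.442 0.    0.065]
225 327 359 [ 0.411 -0.005  0.049]
237 323 362 [ 0.378 -0.006  0.047]
249 323 366 [0.347 0.038 0.052]
```

View pics/crop1.png

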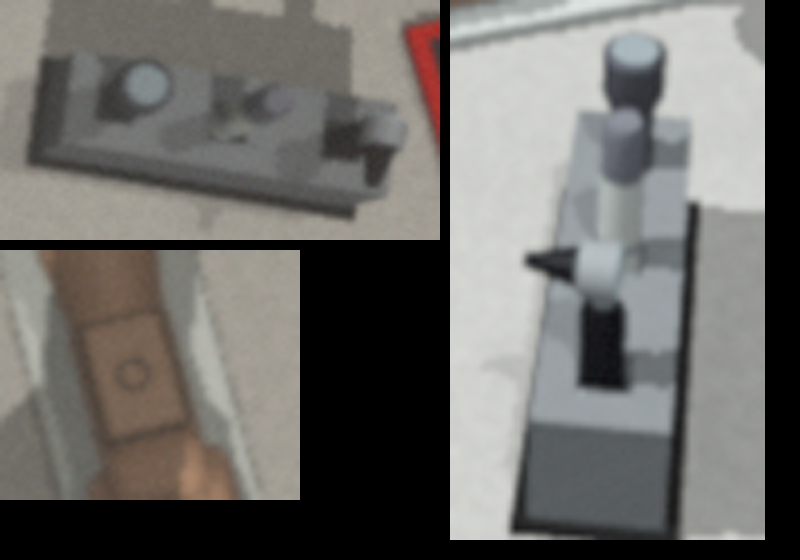

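The crop shows the probe in the middle well: grey tail at top-view px (472.5,185.5) and side-view px (338.7,271.7), with the white rod below it. The torch is in the left well and the otoscope in the right. The ring is at top px (336.1,189.6).

```bash
python3 - <<'E'
from h import *
T=np.load('top.npz');S=np.load('side.npz');P=cloud('top',T['dp']);z=P[...,2];Q=cloud('side',S['dp'])
print('tail2',two((472.5,185.5),(338.7,271.7)), onz('top',[(472.5,185.5)],.156),onz('side',[(338.7,271.7)],.156))
print('side depth pts tail',Q[270:274,336:341,:].reshape(-1,3).mean(0))
print('spot',onz('top',[(336.1,189.6)],.066))
win=np.zeros((400,640),bool);win[150:225,405:515]=1
m=win&(z>.06)&(z<.08);r=cv2.minAreaRect(P[m][:,:2].astype(np.float32));b=cv2.boxPoints(r)
e=max([b[1]-b[0],b[2]-b[1]],key=np.linalg.norm);print('stand yaw of long axis deg',np.degrees(np.arctan2(e[1],e[0])))
# plane top corners check at side: stand centre
# forearm axis: fit mid of skin-coloured, z>.05 pixels rows 105..200
hsv=cv2.cvtColor(T['im'],cv2.COLOR_RGB2HSV);sk=(hsv[...,0]<20)&(hsv[...,1]>70)
A=[]
for rr in range(108,190,3):
    c=np.where(sk[rr,290:360]&(z[rr,290:360]>.045))[0]+290
    A.append(onz('top',[((c.min()+c.max())/2,rr)],np.median(z[rr,c]))[0])
A=np.array(A);v=np.linalg.svd(A[:,:2]-A[:,:2].mean(0))[2][0];print('forearm yaw',np.degrees(np.arctan2(v[1],v[0]))%180,A[0],A[-1])
w=(hsv[...,1]<40)&(T['im'].min(2)>0);bd=(z>.006)&(z<.02)
# probe in side view: horizontal slice centers
for rr in range(262,304,4):
    rgb=S['im'][rr,328:350].astype(int);print(rr,rgb.sum(1).tolist())
R0=R.from_rotvec(ctrl.get_obs()['tool_rot']).as_matrix();print(R0.round(3))
E
```

```text
tail2 (array([ 0.49401937, -0.31951154,  0.15142779]), np.float64(0.0013271810320689243)) [[ 0.49257941 -0.31769678  0.156     ]] [[ 0.493871   -0.32475457  0.156     ]]
side depth pts tail [ 0.49249606 -0.32375028  0.15580065]
spot [[0.50623988 0.01459698 0.066     ]]
stand yaw of long axis deg 78.715546
forearm yaw 13.631386280262404 [0.72862441 0.06515126 0.09596686] [0.5078662  0.013463   0.06601145]
262 [621, 623, 627, 627, 619, 557, 361, 221, 220, 213, 205, 195, 191, 180, 176, 174, 168, 161, 200, 378, 550, 612]
266 [619, 621, 623, 627, 627, 586, 444, 266, 198, 195, 180, 169, 169, 164, 162, 162, 155, 171, 287, 476, 599, 618]
270 [530, 464, 447, 451, 459, 462, 457, 436, 410, 424, 435, 433, 424, 373, 267, 180, 240, 418, 549, 581, 584, 591]
274 [494, 470, 445, 426, 418, 402, 374, 377, 386, 389, 382, 372, 345, 297, 254, 217, 265, 402, 469, 482, 486, 486]
278 [481, 483, 484, 486, 474, 433, 363, 329, 317, 300, 272, 252, 244, 238, 225, 197, 201, 275, 330, 338, 335, 337]
282 [485, 487, 487, 484, 470, 418, 348, 315, 297, 278, 263, 249, 242, 236, 234, 251, 315, 389, 413, 414, 413, 414]
286 [477, 472, 461, 461, 476, 510, 525, 495, 442, 391, 352, 342, 352, 367, 403, 456, 480, 486, 484, 483, 483, 482]
290 [427, 424, 424, 421, 457, 509, 527, 511, 485, 455, 424, 410, 405, 399, 412, 457, 481, 482, 484, 481, 483, 482]
294 [465, 434, 424, 422, 462, 515, 523, 505, 475, 444, 417, 408, 399, 394, 421, 468, 480, 481, 477, 478, 479, 483]
298 [481, 507, 516, 501, 486, 508, 513, 504, 493, 467, 427, 403, 390, 371, 357, 370, 367, 359, 357, 359, 361, 361]
302 [427, 549, 567, 565, 567, 565, 567, 569, 553, 496, 405, 385, 385, 357, 306, 301, 326, 331, 336, 337, 343, 346]
[[ 0.908  0.419 -0.001]
 [ 0.419 -0.908  0.002]
 [ 0.    -0.002 -1.   ]]
```

The tail is at about (0.493,-0.320,0.155), over the stand centre (0.495,-0.321), so the probe is nearly upright. The spot is at (0.506,0.015), the forearm yaw is 13.6° and the stand's x yaw is -11.3°. I'll go above the probe.

Call:
{"op": "jog_arm", "data": {"deltas": [[0, 0, 0, 2.6, -1.06, 0.43, 1], [0, 0, 0, 2.6, -1.06, 0.43, 1], [0, 0, 0, 2.6, -1.06, 0.43, 1], [0, 0, 0, 2.6, -1.06, 0.43, 1], [0, 0, 0, 2.6, -1.06, 0.43, 1], [0, 0, 0, 2.6, -1.06, 0.43, 1], [0, 0, 0, 2.6, -1.06, 0.43, 1], [0, 0, 0, 2.6, -1.06, 0.43, 1], [0, 0, 0, 2.6, -1.06, 0.43, 1], [0, 0, 0, 2.6, -1.06, 0.43, 1], [0, 0, 0, 2.6, -1.06, 0.43, 1], [0, 0, 0, 2.6, -1.06, 0.43, 1]], "grip_force": 60}}

```text
t: 1.1
tool_pos: [0.4925, -0.3196, 0.2009]
tool_rot: [-3.068, -0.674, 0.001]
contact_force: [0.2, 0.0, 0.5]
opening: 0.0853
```

Call:
{"op": "jog_arm", "data": {"deltas": [[0, 0, -0.118, 0, 0, 0, 1], [0, 0, -0.118, 0, 0, 0, 1], [0, 0, -0.118, 0, 0, 0, 1], [0, 0, -0.118, 0, 0, 0, 1], [0, 0, -0.118, 0, 0, 0, 1], [0, 0, -0.118, 0, 0, 0, 1], [0, 0, -0.118, 0, 0, 0, 1], [0, 0, -0.118, 0, 0, 0, 1], [0, 0, 0, 0, 0, 0, 1], [0, 0, 0, 0, 0, 0, 1], [0, 0, 0, 0, 0, 0, 1]]}}

```text
t: 2.02
tool_pos: [0.4919, -0.3209, 0.2014]
tool_rot: [-2.428, -1.992, 0.0]
contact_force: [-0.2, 0.2, -0.2]
opening: 0.0851
```

```bash
python3 - <<'E'
from h import *
for n in('top','side'): im,d=shot(n); globals()[n]=im
o=np.zeros((480,800,3),np.uint8)
a=cv2.resize(top[140:260,400:500],None,fx=4,fy=4);b=cv2.resize(side[210:330,280:380],None,fx=4,fy=4)
o[:,:400]=a;o[:,400:]=b
save('above',o);s=ctrl.get_obs();print(s);print(R.from_rotvec(s['tool_rot']).as_matrix().round(3))
for x in ([0.493,-.320,.156],[0.495,-.3205,.07]): print(proj('top',x),proj('side',x))
E
```

```text
{'t': 2.1167, 'q': array([-7.04763823e-01,  1.23920732e-03,  1.75295822e+00,  1.09757985e-05,
        1.38759542e+00, -5.09255791e-01]), 'dq': array([ 0.00014872, -0.00364578, -0.00195406, -0.0009037 ,  0.00190378,
       -0.00687002]), 'effort': array([ 2.85273098e-03, -3.60871840e+01, -3.60235476e+01, -1.41187392e-06,
        2.18308589e-03,  1.25894474e-02]), 'tool_pos': array([ 0.49194899, -0.32097622,  0.20157433]), 'tool_rot': array([-2.42749345e+00, -1.99389821e+00,  3.91142006e-05]), 'contact_force': array([ 0.66058617,  0.10811501, -0.13346179]), 'wrist_torque': array([ 0.02814862, -0.03444441,  0.0094156 ]), 'opening': 0.08530708098706336}
[[ 0.194  0.981 -0.   ]
 [ 0.981 -0.194  0.   ]
 [ 0.    -0.    -1.   ]]
[[473.44219553 185.30553225]] [[338.0286216  270.26925577]]
[[461.33442476 190.21565377]] [[337.56665322 300.04767428]]
```

View pics/above.png

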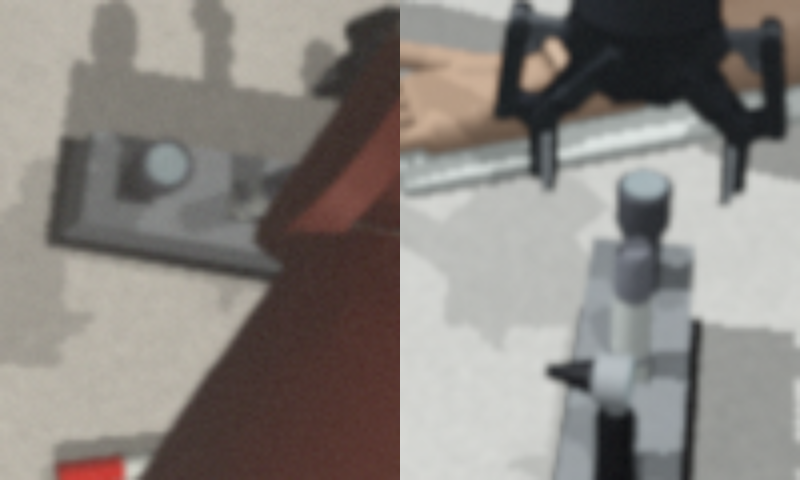

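The side view shows the fingers straddling the probe, at crop columns 545 and 735 with the tail at 634, so they are centred. I'll descend and grip.

Call:
{"op": "jog_arm", "data": {"deltas": [[0, 0, 0, -0.1, 0, 1.0, 1], [0, 0, 0, 0, 0, 1.0, 1], [0, 0, 0, 0, 0, 1.0, 1], [0, 0, 0, 0, 0, 1.0, 1], [0, 0, 0, 0, 0, 1.0, 1], [0, 0, 0, 0, 0, 1.0, 1], [0, 0, 0, 0, 0, 1.0, 1], [0, 0, 0, 0, 0, 1.0, 1], [0, 0, 0, 0, 0, 0.1, 1], [0, 0, 0, 0, 0, 0, 1], [0, 0, 0, 0, 0, 0, 1]]}}

```text
t: 3.03
tool_pos: [0.492, -0.3222, 0.121]
tool_rot: [2.426, 1.996, 0.0]
contact_force: [0.3, 0.3, -0.1]
opening: 0.0855
```

Call:
{"op": "jog_arm", "data": {"deltas": [[0, 0, 0, 0, 0, 0, 0], [0, 0, 0, 0, 0, 0, 0], [0, 0, 0, 0, 0, 0, 0], [0, 0, 0, 0, 0, 0, 0], [0, 0, 0, 0, 0, 0, 0], [0, 0, 0, 0, 0, 0, 0], [0, 0, 0, 0, 0, 0, 0], [0, 0, 0, 0, 0, 0, 0], [0, 0, 0, 0, 0, 0, 0], [0, 0, 0, 0, 0, 0, 0], [0, 0, 0, 0, 0, 0, 0], [0, 0, 0, 0, 0, 0, 0]], "grip_force": 60}}

```text
t: 4.03
tool_pos: [0.4918, -0.3221, 0.1209]
tool_rot: [2.426, 1.996, -0.0]
contact_force: [-1.4, 1.3, 4.2]
opening: 0.0205
```

Call:
{"op": "jog_arm", "data": {"deltas": [[0, 0, 0, 0, 0, -0.5, 0], [0, 0, 0, 0, 0, -1.0, 0], [0, 0, 0, 0, 0, -1.5, 0], [0, 0, 0, 0, 0, -1.5, 0], [0, 0, 0, 0, 0, -1.5, 0], [0, 0, 0, 0, 0, -1.5, 0], [0, 0, 0, 0, 0, -1.5, 0], [0, 0, 0, 0, 0, -1.5, 0], [0, 0, 0, 0, 0, -1.5, 0], [0, 0, 0, 0, 0, -1.5, 0], [0, 0, 0, 0, 0, -1.0, 0], [0, 0, 0, 0, 0, -0.5, 0]]}}

```text
t: 5.03
tool_pos: [0.4924, -0.3224, 0.2731]
tool_rot: [2.424, 1.994, 0.001]
contact_force: [0.1, -0.7, -0.4]
opening: 0.0205
```

Call:
{"op": "jog_arm", "data": {"deltas": [[0, 0, 0, 0, 0, 0, 0], [0, 0, 0, 0, 0, 0, 0], [0, 0, 0, 0, 0, 0, 0]]}}

```text
t: 5.28
tool_pos: [0.4914, -0.3216, 0.2694]
tool_rot: [-2.425, -1.995, 0.0]
contact_force: [-0.4, -0.4, -0.6]
opening: 0.021
```

```bash
python3 - <<'E'
from h import *
s=ctrl.get_obs();Rm=R.from_rotvec(s['tool_rot']).as_matrix();p=s['tool_pos']
print(s['q'].round(3),p,s['contact_force'],s['opening'])
spot=np.array([.5062,.0146,.066]);y=np.radians(13.6);f=np.array([np.cos(y),np.sin(y),0])
a=np.radians(55);u=-f*np.cos(a)+np.array([0,0,1])*np.sin(a)   # probe axis
tip=spot+np.array([0,0,.05]);tcp=tip+u*.115
zz=-u;yy=f-(f@zz)*zz;yy/=np.linalg.norm(yy);Rt=np.c_[np.cross(yy,zz),yy,zz]
print('target tcp hover',tcp,'world d',tcp-p,'tool d',Rm.T@(tcp-p)*100)
print('rotvec tool',(R.from_matrix(Rm.T@Rt)).as_rotvec(), 'yaw part', R.from_matrix(Rm.T@Rt).as_euler('ZXY'))
for n in('top','side'):
    im,d=shot(n);save(n+'_lift',im)
P=cloud('side',d)
E
```

```text
[-0.706 -0.044  1.683  0.     1.505 -0.512] [ 0.49142164 -0.32163624  0.26940153] [-0.38750128 -0.42838944 -0.63057835] 0.020958532345345872
target tcp hover [ 0.4420882  -0.00091028  0.21020249] world d [-0.04933344  0.32072596 -0.05919904] tool d [ 30.51393973 -11.01302471   5.97054086]
rotvec tool [-0.60271616  0.13038107 -0.41822015] yaw part [-0.43250882 -0.6119943  -0.00203107]
```

View pics/side_lift.png

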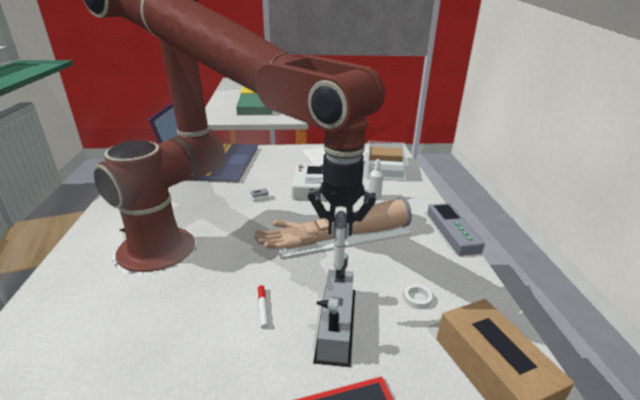

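The side view shows the probe held upright, with its tip at about (340,278) clear of the stand. The other instruments have not moved. Now I'll yaw, carry and tilt.

Call:
{"op": "jog_arm", "data": {"deltas": [[0, 0, -0.108, 0, 0, -0.5, 0], [0, 0, -0.108, 0, 0, -0.5, 0], [0, 0, -0.108, 0, 0, -0.5, 0], [0, 0, -0.108, 0, 0, -0.5, 0], [0, 0, 0, 0, 0, 0, 0]]}}

```text
t: 5.8
tool_pos: [0.492, -0.3222, 0.2912]
tool_rot: [1.939, 2.47, -0.0]
contact_force: [-0.6, -0.8, -0.4]
opening: 0.0207
```

Call:
{"op": "jog_arm", "data": {"deltas": [[0, 0, 0, 1.6, 0.2, 0, 0], [0, 0, 0, 2.9, 0.2, 0, 0], [0, 0, 0, 2.9, 0.3, 0, 0], [0, 0, 0, 2.9, 0.2, 0, 0], [0, 0, 0, 2.9, 0.2, 0, 0], [0, 0, 0, 2.9, 0.3, 0, 0], [0, 0, 0, 2.9, 0.2, 0, 0], [0, 0, 0, 2.9, 0.2, 0, 0], [0, 0, 0, 2.9, 0.3, 0, 0], [0, 0, 0, 2.9, 0.2, 0, 0], [0, 0, 0, 2.9, 0.2, 0, 0], [0, 0, 0, 1.7, 0.2, 0, 0]]}}

```text
t: 6.8
tool_pos: [0.4405, 0.0011, 0.2898]
tool_rot: [-1.942, -2.468, -0.001]
contact_force: [1.5, 0.2, -1.2]
opening: 0.0206
```

Call:
{"op": "jog_arm", "data": {"deltas": [[-0.102, 0, 0, 0, 0, 0, 0], [-0.102, 0, 0, 0, 0, 0, 0], [-0.102, 0, 0, 0, 0, 0, 0], [-0.102, 0, 0, 0, 0, 0, 0], [-0.102, 0, 0, 0, 0, 0, 0], [-0.102, 0, 0, 0, 0, 0, 0], [0, 0, 0, 0, 0, 0, 0], [0, 0, 0, 0, 0, 0, 0], [0, 0, 0, 0, 0, 0, 0]]}}

```text
t: 7.55
tool_pos: [0.4419, -0.0016, 0.2909]
tool_rot: [1.662, 2.111, 0.666]
contact_force: [0.4, 0.3, -0.8]
opening: 0.0208
```

```bash
cat > m.py <<'E'
from h import *
s=ctrl.get_obs();Rm=R.from_rotvec(s['tool_rot']).as_matrix();p=s['tool_pos']
print(s['t'],s['q'].round(3),p.round(4),s['contact_force'].round(2),s['opening']);print(Rm.round(3))
tip=p+Rm[:,2]*.115;spot=np.array([.5062,.0146,.066])
print('nominal tip',tip.round(4),'spot-tip world',(spot-tip).round(4),'tool cm',(Rm.T@(spot-tip)*100).round(2))
E
python3 - <<'E'
from m import *
o=np.zeros((480,800,3),np.uint8)
for k,n in enumerate(('top','side')):
    im,d=shot(n);c=proj(n,[tip])[0];print(n,'tip px',c,'tcp px',proj(n,[p]))
    r0=int(np.clip(c[1]-60,0,280));c0=int(np.clip(c[0]-50,0,540));print('crop',r0,c0)
    o[:,400*k:400*k+400]=cv2.resize(im[r0:r0+120,c0:c0+100],None,fx=4,fy=4,interpolation=cv2.INTER_CUBIC)
save('hover',o)
E
```

```text
7.55 [-0.371 -0.87   2.303  0.358  1.21  -0.649] [ 0.4419 -0.0016  0.2909] [ 0.35  0.32 -0.85] 0.020760128145214097
[[-0.235  0.796  0.557]
 [ 0.972  0.192  0.135]
 [ 0.001  0.573 -0.819]]
nominal tip [0.506  0.014  0.1967] spot-tip world [ 0.0002  0.0006 -0.1307] tool cm [ 0.05 -7.46 10.73]
top tip px [336.90504566 180.64828142] tcp px [[345.73275119 202.0510608 ]]
crop 120 286
side tip px [329.01252583 182.09532678] tcp px [[306.46392472 153.72256222]]
crop 122 279
```

View pics/hover.png

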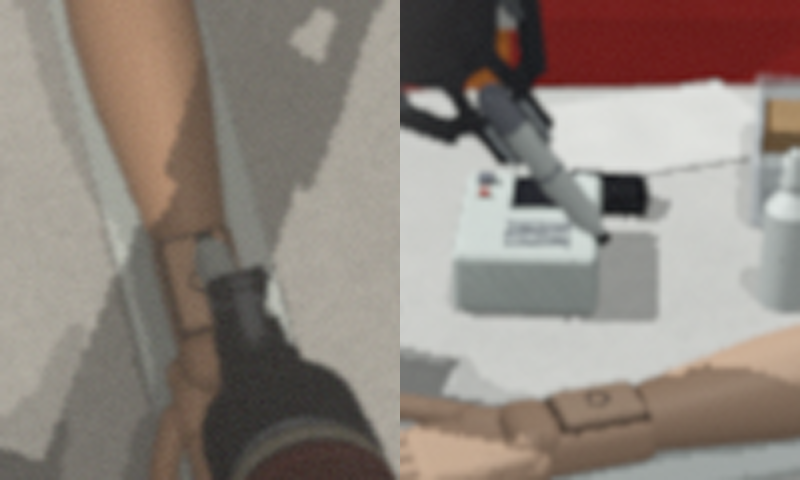

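The hover view shows the dark tip at side px (329.8,181.5), against a prediction of (329.0,182.1), and at top px (337.2,179.0), against (336.9,180.6). The ring in the side view is at about (328.6,221.3). I'll check both by triangulation.

```bash
python3 - <<'E'
from m import *
print('spot proj side',proj('side',[spot]),'spot from side',onz('side',[(328.6,221.3)],.066),two((336.1,189.6),(328.6,221.3)))
print('tip',two((337.2,179.3),(329.75,181.6)))
E
```

```text
7.65 [-0.37  -0.868  2.301  0.359  1.209 -0.65 ] [ 0.4424 -0.0015  0.2916] [-0.03 -0.08 -0.42] 0.0204318294397679
[[-0.236  0.796  0.558]
 [ 0.972  0.193  0.136]
 [ 0.     0.574 -0.819]]
nominal tip [0.5065 0.0141 0.1974] spot-tip world [-0.0003  0.0005 -0.1314] tool cm [ 0.05 -7.56 10.75]
spot proj side [[328.0139238  220.85300908]] spot from side [[0.50771252 0.01203398 0.066     ]] (array([0.50727736, 0.01456509, 0.06423804]), np.float64(0.0014687021177597153))
tip (array([0.50837109, 0.01325404, 0.19868914]), np.float64(0.0008740193553550813))
```

Call:
{"op": "jog_arm", "data": {"deltas": [[0, 0, 0, 0.1, -0.86, 1.23, 0], [0, 0, 0, 0, -0.86, 1.23, 0], [0, 0, 0, 0, -0.86, 1.23, 0], [0, 0, 0, 0, -0.86, 1.23, 0], [0, 0, 0, 0, -0.86, 1.23, 0], [0, 0, 0, 0, -0.86, 1.23, 0], [0, 0, 0, 0, -0.86, 1.23, 0], [0, 0, 0, 0, -0.86, 1.23, 0], [0, 0, 0, 0, 0, 0, 0], [0, 0, 0, 0, 0, 0, 0], [0, 0, 0, 0, 0, 0, 0]]}}

```text
t: 8.57
tool_pos: [0.442, -0.0006, 0.1706]
tool_rot: [1.66, 2.111, 0.667]
contact_force: [0.3, 0.2, 0.5]
opening: 0.0206
```

```bash
python3 - <<'E'
from m import *
o=np.zeros((480,800,3),np.uint8)
for k,n in enumerate(('top','side')):
    im,d=shot(n);c=proj(n,[tip])[0];print(n,'tip px',c)
    r0=int(c[1]-30);c0=int(c[0]-25);print('crop',r0,c0)
    o[:,400*k:400*k+400]=cv2.resize(im[r0:r0+60,c0:c0+50],None,fx=8,fy=8,interpolation=cv2.INTER_CUBIC)
save('near',o)
E
```

```text
8.5667 [-0.368 -0.804  2.469  0.402  0.993 -0.744] [ 0.442  -0.0006  0.1706] [0.27 0.21 0.49] 0.020599459668189442
[[-0.236  0.796  0.558]
 [ 0.972  0.193  0.136]
 [ 0.     0.574 -0.819]]
nominal tip [0.5061 0.015  0.0765] spot-tip world [ 0.0001 -0.0004 -0.0105] tool cm [-0.04 -0.6   0.85]
top tip px [336.00230447 189.00611433]
crop 159 311
side tip px [328.05934146 217.84234952]
crop 187 303
```

View pics/near.png

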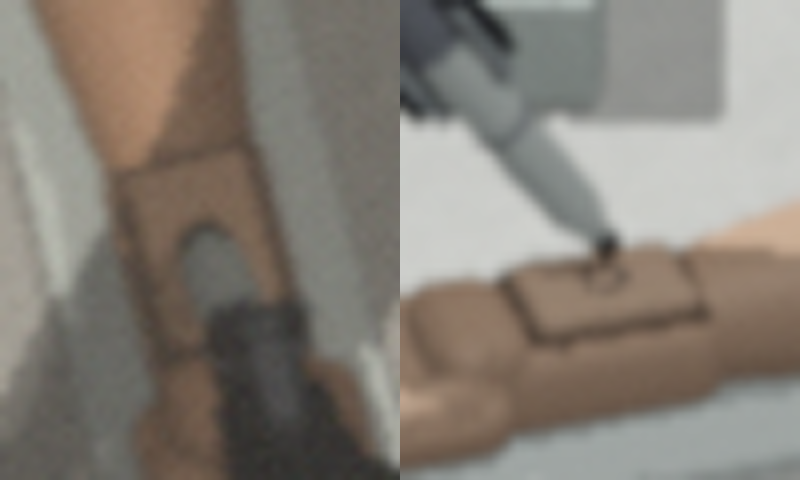

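The tip, at side px (328.8,217.6), is directly above the ring at (328.8,221.8). In the top view it covers the ring. I'll lower slowly.

Call:
{"op": "jog_arm", "data": {"deltas": [[0, 0, 0, 0, -0.115, 0.164, 0], [0, 0, 0, 0, -0.115, 0.164, 0], [0, 0, 0, 0, -0.115, 0.164, 0], [0, 0, 0, 0, -0.115, 0.164, 0], [0, 0, 0, 0, -0.057, 0.082, 0], [0, 0, 0, 0, 0, 0, 0], [0, 0, 0, 0, 0, 0, 0], [0, 0, 0, 0, 0, 0, 0]]}}

```text
t: 9.33
tool_pos: [0.4419, -0.0007, 0.1617]
tool_rot: [1.66, 2.111, 0.667]
contact_force: [-0.2, 0.6, -1.5]
opening: 0.0206
```

Call:
{"op": "jog_arm", "data": {"deltas": [[0, 0, 0, 0, -0.057, 0.082, 0], [0, 0, 0, 0, -0.057, 0.082, 0], [0, 0, 0, 0, 0, 0, 0], [0, 0, 0, 0, 0, 0, 0], [0, 0, 0, 0, 0, 0, 0], [0, 0, 0, 0, 0, 0, 0]]}}

```text
t: 9.83
tool_pos: [0.442, -0.0008, 0.1599]
tool_rot: [1.66, 2.111, 0.667]
contact_force: [0.1, -0.3, -0.3]
opening: 0.0201
```

Call:
{"op": "jog_arm", "data": {"deltas": [[0, 0, 0, 0, -0.057, 0.082, 0], [0, 0, 0, 0, -0.057, 0.082, 0], [0, 0, 0, 0, 0, 0, 0], [0, 0, 0, 0, 0, 0, 0], [0, 0, 0, 0, 0, 0, 0], [0, 0, 0, 0, 0, 0, 0]]}}

```text
t: 10.33
tool_pos: [0.442, -0.0007, 0.1578]
tool_rot: [1.66, 2.111, 0.667]
contact_force: [-0.8, 0.4, 1.8]
opening: 0.0206
```

```bash
cat > avg.py <<'E'
from h import *
F=[]
for i in range(12): vision.get_image('side'); F.append(ctrl.get_obs()['contact_force'])
F=np.array(F);print(F.mean(0).round(2),F.std(0).round(2),ctrl.get_obs()['tool_pos'].round(4))
E
python3 avg.py
```

```text
[ 0.23 -0.01  1.26] [0.35 0.5  0.59] [ 0.442  -0.0007  0.1578]
```

Call:
{"op": "jog_arm", "data": {"deltas": [[0, 0, 0, 0, -0.043, 0.062, 0], [0, 0, 0, 0, -0.043, 0.062, 0], [0, 0, 0, 0, 0, 0, 0], [0, 0, 0, 0, 0, 0, 0], [0, 0, 0, 0, 0, 0, 0], [0, 0, 0, 0, 0, 0, 0]]}}

```text
t: 11.43
tool_pos: [0.442, -0.0007, 0.1563]
tool_rot: [1.66, 2.111, 0.667]
contact_force: [0.7, -0.1, 2.1]
opening: 0.0208
```

```bash
python3 avg.py; python3 - <<'E'
from m import *
o=np.zeros((480,800,3),np.uint8)
for k,n in enumerate(('top','side')):
    im,d=shot(n);c=proj(n,[tip])[0]
    r0=int(c[1]-35);c0=int(c[0]-25);print('crop',r0,c0,c)
    o[:,400*k:400*k+400]=cv2.resize(im[r0:r0+60,c0:c0+50],None,fx=8,fy=8,interpolation=cv2.INTER_CUBIC)
save('press',o)
E
```

```text
[-0.   -0.29  2.42] [0.65 0.42 0.45] [ 0.4419 -0.0007  0.1562]
12.0333 [-0.369 -0.787  2.485  0.411  0.962 -0.76 ] [ 0.4419 -0.0007  0.1562] [ 0.14 -0.06  2.26] 0.020560632953381428
[[-0.236  0.795  0.558]
 [ 0.972  0.193  0.135]
 [-0.     0.575 -0.818]]
nominal tip [0.5062 0.0149 0.0621] spot-tip world [ 0.     -0.0003  0.0039] tool cm [-0.03  0.22 -0.32]
crop 154 310 [335.98915003 189.86530313]
crop 186 302 [327.96482563 221.91016429]
```

View pics/press.png

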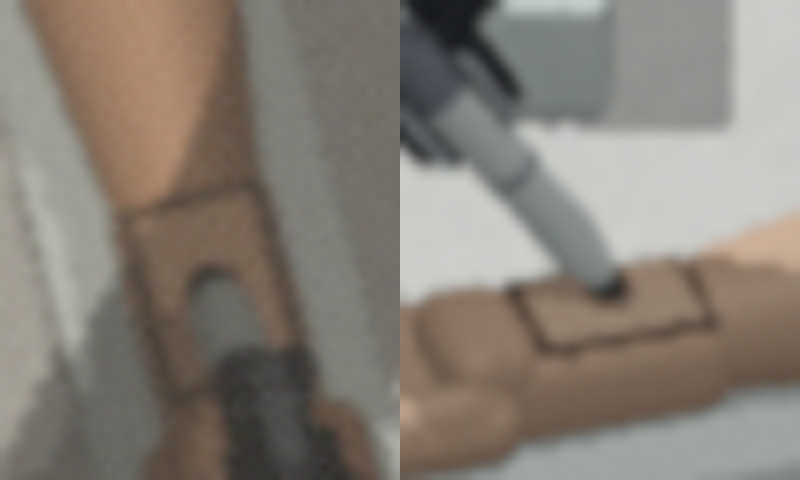

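The tip sits on the ring at side px (328.9,222.2), mid-insert in both views. The net push is about 3.1 N at roughly 4 mm depth. I'll hold a bit over 1 s and hand in.

Call:
{"op": "jog_arm", "data": {"deltas": [[0, 0, 0, 0, 0, 0, 0], [0, 0, 0, 0, 0, 0, 0], [0, 0, 0, 0, 0, 0, 0], [0, 0, 0, 0, 0, 0, 0], [0, 0, 0, 0, 0, 0, 0], [0, 0, 0, 0, 0, 0, 0], [0, 0, 0, 0, 0, 0, 0], [0, 0, 0, 0, 0, 0, 0], [0, 0, 0, 0, 0, 0, 0], [0, 0, 0, 0, 0, 0, 0], [0, 0, 0, 0, 0, 0, 0], [0, 0, 0, 0, 0, 0, 0]]}}

```text
t: 13.13
tool_pos: [0.4419, -0.0007, 0.1561]
tool_rot: [1.66, 2.111, 0.667]
contact_force: [0.3, -0.1, 1.7]
opening: 0.0204
```

Call:
{"op": "jog_arm", "data": {"deltas": [[0, 0, 0, 0, 0, 0, 0], [0, 0, 0, 0, 0, 0, 0], [0, 0, 0, 0, 0, 0, 0], [0, 0, 0, 0, 0, 0, 0]]}}

```text
t: 13.47
tool_pos: [0.4419, -0.0007, 0.1561]
tool_rot: [1.66, 2.111, 0.667]
contact_force: [0.4, 0.0, 1.9]
opening: 0.0205
```

```bash
python3 avg.py; python3 -c "
from station import ctrl
print(ctrl.finish_job())"
```

```text
[ 0.6  -0.15  2.49] [0.63 0.34 0.42] [ 0.4419 -0.0007  0.1561]
the job is handed in; nothing more can be done
None
```

I took the Doppler probe from the stand's middle well and set its tip on the wrist ring, then handed the job in at about 14 s with the gripper still holding it. The hand-in reports no verdict, so what follows are my own last checks.

- **Position:** the tip is within about 2 mm of the ring's centre by calibration, and both camera views agree.
- **Attitude:** the probe leans back over the hand along the forearm at 55° to the skin. This comes from the tool's orientation, which stayed steady.
- **Push:** the measured upward force averages 2.5 N. Adding the probe's estimated weight of about 0.7 N gives roughly 3.2 N on the insert, which fits about 4 mm of give. Single readings are noisy, by about 0.5 N.
- **Grip:** it is holding at 60 N with the jaws 20.5 mm apart, against a nominal 22 mm barrel. I saw no sign of slip.
- **Small disagreement:** the triangulated tip and the tip worked out from the arm's pose differ by 1 to 2 mm, well inside the 8 mm limit.
- **Other objects:** the torch, otoscope and the rest looked unmoved in the side view after the lift. I didn't take a full-scene picture at the end.

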